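# Release a jammed specimen tray with the release rod

## Task

The slide scanner's specimen tray is stuck shut. Take the release rod from its stand, feel with its tip along the floor of the dark groove in the scanner's top until it drops into the hidden release hole, and push it down onto the latch below so that the tray springs out. Then put the rod back in its stand, upright and with its handle resting on the block, leave the tray open, and do not shift the other things on the desk.

Things in the scene. Friction and masses are not known exactly. Their poses are not given: they have to be found in the camera images.
- rod_mid (a point): Release rod, 140 mm long, ~100 g: black square handle 26 x 26 x 80 mm, below it a round steel shaft 8 mm thick, 60 mm long. It stands upright in the stand, shaft down, the handle's underside on the stand's top. This point: middle of the handle; x, y square to the handle's faces, z up along the rod. The tip is 100 mm below it, the handle's underside 40 mm below, its top 40 mm above.
- rod_tip (a point): The very end of the rod's steel shaft (same axes as rod_mid).
- stand_mouth (a point): Stand of the rod: a fixed aluminium block 80 x 80 mm, 75 mm high, with one square hole 17 x 17 mm straight down through its middle. This point: centre of the hole in the top face (z up, x and y along the sides). With the rod home, rod_mid is 40 mm above this point and the tip 60 mm below it.
- scanner: Slide scanner: a fixed white box, 180 mm in x (front to back), 260 mm in y, top face 80 mm above the desk. Origin: centre of its underside; the front, where the tray comes out, faces its -x. Scanner and stand may have changed sides (left or right).
- groove_mid (a point): Middle of the dark groove in the scanner's top, level with the top face; axes as the scanner. It runs along y, 118 mm long (59 each way), 18 mm wide; floor 18 mm below this point. In the floor, its centre up to 35 mm from the middle along y, new each time, is the release hole: as wide as the groove, 16 mm long in y. The black latch bar lies 10 mm below the floor, reached only there.
- latch (a joint): Travel of the hidden latch bar in m: 0 at rest, grows as it is pushed down, 0.012 at its hard stop; sprung back. It takes about 1.6 N to start, 3 N at 0.007 where it lets the tray go, and 4 N at the stop. Push it to the stop or nearly so.
- tray (a joint): How far the specimen tray has come out, in m: about 0 shut and latched, 0.05 fully out. Once the latch is pressed a spring drives it out of the scanner's front by itself in under a second and it stays out.
- tray_front (a point): Middle of the tray's front panel (200 mm wide, 30 mm high, its centre 32 mm above the desk), flush with the scanner's front when shut.
- calculator: Bystander: desk calculator lying flat, 150 x 105 x 17 mm; origin under its centre.
- dish: Bystander: clear round dish, 94 mm across, 15 mm high, on the desk close to the stand; origin under its centre.
- lens_case: Bystander: small grey case, 36 x 70 x 14 mm, lying on top of the scanner behind the groove; origin under its centre.
- mouse: Bystander: black computer mouse, 105 x 60 x 29 mm; origin under its centre.

How it is judged (in metres and radians):
On the way, in this order (a step that is already met when the one before it is completed fails the run):
1. the rod is lifted clear out of its stand (height (world z) of rod_tip above 0.082 m), for 0.1 s.
2. the rod's tip is down in the release hole and the latch is pressed past its release point (value of joint latch above 0.006 m and z of rod_tip in the frame of scanner below 0.055 m and horizontal distance between rod_tip and groove_mid below 0.05 m), for 0.02 s.
3. the tray has sprung out (value of joint tray above 0.04 m), for 0.1 s.
At the end, for the whole second after the job is handed in: The tray is out by more than 40 mm, the latch is back up (under 3 mm), and the rod stands at rest in its stand: middle of the handle within 10 mm of the hole's axis and 34 to 44 mm above the stand's top, less than 0.10 rad from upright (value of joint tray above 0.04 m and horizontal distance between rod_mid and stand_mouth below 0.01 m and z of rod_mid in the frame of stand_mouth between 0.034 and 0.044 m and angle between rod_mid's own z axis and vertical below 0.1 rad and linear speed of rod below 0.02 m/s and value of joint latch below 0.003 m); the robot touches nothing.
It fails at once if another thing on the desk is shifted by more than 30 mm (distance of any of calculator, dish, lens_case, mouse from where it was at the start of the episode above 0.03 m).
It also fails if it takes over 58 s, if anything falls off the work surface, if the arm or the gripper's body presses on something with over 40 N, if the wrist force passes 120 N, or if a joint passes its speed limit or range.

## Robot

A 7-joint arm with a two-finger parallel gripper is mounted at the origin on the work surface. World frame = base frame: x ahead of the robot, y to its left, z up, the work surface at z = 0. Lengths are in m, angles in degrees, forces in N, time in s.
With the tool pointing down it reaches from about 0.425 to 0.875 m from the base axis. Payload 4.7 kg.
Tool frame: the origin (TCP) lies at the very end of the fingers, on their centre line; the grasp point (between the pads) lies 19 mm behind it; z points along the fingers, y is the direction in which the jaws open and shut (so a half turn about z gives the same grasp; the last joint's range is limited). The gripper opens to 87 mm and grips with 3 to 60 N. Pads are 19 mm wide; open, the fingers measure 117 mm over their backs; the gripper's body (75 mm by 190 mm) begins 51 mm behind the grasp point.
Start: joints at [0.808, 18.392, -4.016, 83.108, 1.295, 78.541, -3.26], TCP at [0.65, -0, 0.223] pointing down, gripper open.
Joint ranges: [-163.93, 163.93], [-17.29, 119.83], [-79.2, 71.16], [3.27, 140.29], [-89.18, 269.18], [5.43, 117.66], [-154.24, 154.24]. Speed limits (degrees/s): [147.25, 147.25, 180, 180, 180, 180, 180].

## Interface

Orientations are given as [roll, pitch, yaw] about the fixed x, y, z axes, in that order (R = Rz(yaw) Ry(pitch) Rx(roll)).
In Python, from cell import * gives the robot as it stands.
- The arm moves only by the tool arm_command, never from a script. Its argument "targets" is a list that holds one entry, the list of rows, each a list of 7 numbers: the shift along the tool's x, y, z in m, then the turn, a rotation vector about the tool's x, y, z in degrees, then the gripper's target within -1 to 1 (shut at 1, half-way at 0, fully open at -1). In form: [[[tx, ty, tz, rx, ry, rz, claw], ...]]. A call has 1 to 10 rows; each row is the pose to reach, as a shift and turn from the pose commanded when the call began, along the tool's axes at that moment; what a row does not reach only later rows make up. A row lasts 1/10 s, in which the tool goes at most 50 mm and 8.59 degrees, less where a joint would pass 70% of its speed; a pose out of reach is approached as far as the arm can. A call with a gripper value outside its range is refused whole. The fingers move at their own pace and stop on an object; "newtons" is the grip in N (left out, the last holds). Time passes only in rows, so rows that repeat a pose let the fingers close. It gives the time, the measured TCP pose, the force and the opening at its end, in the units of the state.
- get_obs(): the state, without advancing time (a new reading comes with each control period).
- read_camera(name): name is "scene" or "side" or "wrist"; returns a dict with "img" (400x640x3 uint8, red, green, blue), "z_map" (400x640 float32, m along the optical axis (not along the pixel's ray), 0 where there is no reading), "K" (3x3 intrinsics, pixels), "origin" and "attitude" of the camera in the world. Camera axes: x right, y down, z forward; pixel columns grow to the right and rows downward; lengths in m; the calibration is good to about 2 mm. A picture is of the moment at which its call begins.
- sign_off(): hands the job in, once; it reports no verdict.
Trained networks look in the newest picture that a camera, given by its name, has taken for a name from the list of things; names that differ only in an ending like _2 or _b are one class to them, and where a whole thing is asked for, a point or a joint stands for the part that bears it (a point fixed in the world has none). Each returns a list of dicts, best first, with "conf" (0 to 1); they miss things now and then, are a little off and sometimes report something else, mostly with a low value. They report only what shows in the picture. A call takes as long as a camera call.
- search_frame(thing, camera): "position" ([column, row] in pixels, amid what is visible of it).
The state is a dict: "time_s": time; "qpos": joint angles; "joint_velocities": joint speeds; "effort": joint torques, N m; "tool_pos": TCP position; "tool_rot": TCP orientation; "force": force on the tool from outside, world axes, zero at the start; "wrist_torque": the same for the moment, N m; "grip_width": finger opening in m.
Only numpy, scipy, OpenCV 4.12 (cv2) and the standard library are available. Lean on these libraries where they do the work, as an engineer would, in place of code of your own. Each camera call takes 0.05 s, during which the arm holds its last target.

## Working session

There is one attempt and no reset: what is moved stays moved. The work goes in short steps, Python scripts to look and compute and a tool call to move; the robot and the scene stay as the last step left them, time stands still between calls to the robot, and variables do not carry over. Pictures are saved under pics/ and viewed, and the job is handed in when it is done.

Besides the shell and the picture viewer there is one more tool, called as name([rows], argument=value, ...), one row to a line, values as JSON. arm_command: Moves the arm, as the interface text tells. Its arguments: {"type":"object","properties":{"targets":{"type":"array","items":{"type":"array","items":{"type":"array","items":{"type":"number"}}}},"newtons":{"type":"number"}},"required":["targets"]}

```bash
mkdir -p pics; ls
cat > h.py <<'E'
from cell import *
import numpy as np, cv2
from scipy.spatial.transform import Rotation as R
def cam(n):
    return read_camera(n)
def Rm(a):
    a=np.array(a,float)
    return a if a.shape==(3,3) else R.from_euler('xyz',a,degrees=True).as_matrix()
def cloud(c):
    z=c['z_map'];K=np.array(c['K']);v,u=np.mgrid[:z.shape[0],:z.shape[1]]
    P=np.stack([(u-K[0,2])/K[0,0]*z,(v-K[1,2])/K[1,1]*z,z],-1)
    W=P@Rm(c['attitude']).T+np.array(c['origin']); W[z==0]=np.nan
    return W
def save(c,n): cv2.imwrite('pics/'+n,cv2.cvtColor(c['img'],cv2.COLOR_RGB2BGR))
E
python3 - <<'E'
from h import *
o=get_obs();print(o)
for n in ['scene','side','wrist']:
    c=cam(n);save(c,n+'0.png');np.save(n+'0.npy',cloud(c))
    print(n,c['origin'],c['attitude'],c['K'])
    W=cloud(c)
    if n!='side' or 1:
      for t in ['rod_mid','stand_mouth','scanner','groove_mid','tray_front','calculator','dish','lens_case','mouse']:
        try:
          for d in search_frame(t,n)[:2]:
            p=d['position'];print(t,np.round(p),round(d['conf'],2),np.round(W[int(p[1]),int(p[0])],3))
        except Exception as e: print(t,e)
print(get_obs()['time_s'])
E
```

```text
pics
{'time_s': 0.0, 'qpos': array([ 0.80648281, 18.43986968, -4.01464357, 83.17642244,  1.29523609,
       78.54094266, -3.25822817]), 'joint_velocities': array([ 0.07039563, -0.01417264,  0.05052266, -0.03742743, -0.01387123,
       -0.05194618, -0.04441961]), 'effort': array([-2.58547143e-04, -4.91284704e+01, -4.03903294e-01, -3.12526345e+01,
       -6.40594075e-02,  4.37659642e-02,  1.61017233e-04]), 'tool_pos': array([ 6.49431807e-01, -4.70154915e-05,  2.21438900e-01]), 'tool_rot': array([-1.79888021e+02,  6.34853196e-03,  9.00042831e+01]), 'force': array([-0.09693833, -0.1077561 , -0.54236331]), 'wrist_torque': array([ 0.00213797, -0.00435834,  0.00869386]), 'grip_width': 0.08711917077091977}
scene [ 1.29703016 -0.04286468  0.8490561 ] [-133.97861187    1.16091603   85.53787351] [[373.7065327    0.         320.69616663]
 [  0.         373.7065327  198.47703516]
 [  0.           0.           1.        ]]
rod_mid [268. 205.] 0.85 [nan nan nan]
stand_mouth [271. 226.] 0.88 [ 0.591 -0.145  0.074]
scanner [378. 208.] 0.9 [0.556 0.162 0.083]
groove_mid [375. 205.] 0.7 [0.548 0.157 0.
[... 592 characters left out ...]
 0.076]
scanner [437. 354.] 0.41 [ 0.591 -0.51   0.026]
groove_mid [289. 198.] 0.95 [0.471 0.095 0.077]
calculator [247. 160.] 0.61 [0.431 0.529 0.014]
dish [307. 257.] 0.82 [ 0.453 -0.115  0.012]
wrist [0.65123824 0.07604164 0.38563259] [ 1.63730453e+02 -1.82450091e-02 -5.16181557e-02] [[304.98091995   0.         318.19452834]
 [  0.         304.98091995 192.91776088]
 [  0.           0.           1.        ]]
rod_mid [234. 314.] 0.7 [ 0.563 -0.135  0.115]
stand_mouth [261. 300.] 0.96 [ 0.584 -0.146  0.076]
scanner [170.  69.] 0.67 [0.513 0.107 0.081]
groove_mid [163.  64.] 0.62 [0.506 0.113 0.078]
dish [181. 234.] 0.69 [ 0.47  -0.086  0.016]
dish [234. 311.] 0.46 [ 0.562 -0.134  0.112]
1.5
```

View images.

Run:
```python
import cv2,numpy as np
for n in ['scene','side','wrist']:
    print(n)
a=[cv2.imread(f'pics/{n}0.png') for n in ['scene','wrist']]
cv2.imwrite('pics/two.png',cv2.resize(np.vstack(a),(480,600)))
```

```text
scene
side
wrist
```

View pics/scene0.png

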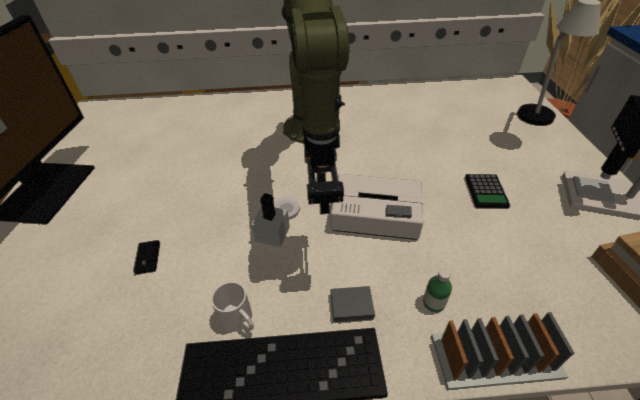

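View pics/wrist0.png

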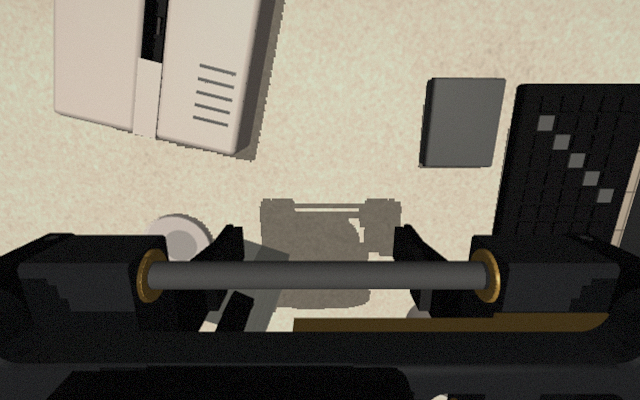

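View pics/side0.png

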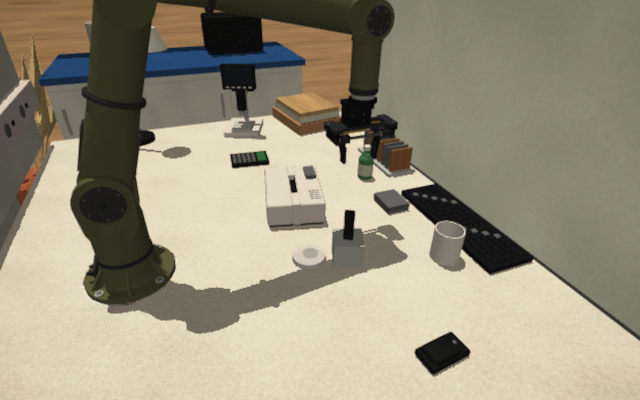

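Run:
```python
import numpy as np,cv2
for n in ['scene','side','wrist']:
    W=np.load(n+'0.npy').reshape(-1,3)
    W=W[~np.isnan(W[:,0])]
    m=(W[:,2]>.065)&(W[:,2]<.09)
    for nm,b in [('scanner',(.35,.75,.02,.40)),('stand',(.45,.68,-.25,-.06))]:
        s=m&(W[:,0]>b[0])&(W[:,0]<b[1])&(W[:,1]>b[2])&(W[:,1]<b[3])
        P=W[s]
        if len(P)<30: print(n,nm,len(P));continue
        # filter isolated
        g=np.zeros((500,500),np.uint8)
        ij=((P[:,:2]-[b[0],b[2]])*1000).astype(int)
        (cx,cy),(w,h),a=cv2.minAreaRect(P[:,:2].astype(np.float32)*1000)
        print(n,nm,len(P),'z',np.median(P[:,2]).round(4),cx,cy,w,h,a, np.percentile(P[:,:2],[1,99],axis=0).round(3).tolist())
    s=(W[:,2]>.09)&(W[:,2]<.17)&(W[:,0]>.5)&(W[:,0]<.65)&(W[:,1]>-.22)&(W[:,1]<-.08)
    print('rod',s.sum(),np.median(W[s],0),W[s].min(0),W[s].max(0))
# heightmap picture: scene + side
img=np.zeros((600,800,3),np.uint8)
for k,n in enumerate(['scene','side','wrist']):
    W=np.load(n+'0.npy').reshape(-1,3);W=W[~np.isnan(W[:,0])]
    W=W[(W[:,2]>.05)&(W[:,2]<.1)]
    u=((W[:,1]+.3)*1000).astype(int);v=((W[:,0]-.3)*1000).astype(int)
    ok=(u>=0)&(u<800)&(v>=0)&(v<600)
    img[v[ok],u[ok],k]=255
cv2.imwrite('pics/hm.png',img)
```

```text
scene scanner 3519 z 0.081 508.3183898925781 171.6221923828125 260.237548828125 184.58688354492188 76.08277893066406 [[0.408, 0.036], [0.619, 0.303]]
scene stand 543 z 0.0761 558.7449951171875 -148.27291870117188 81.64908599853516 83.45907592773438 70.72447204589844 [[0.524, -0.196], [0.606, -0.1]]
rod 278 [ 0.56602438 -0.14684834  0.13350914] [ 0.54268123 -0.16496296  0.09001301] [ 0.57832796 -0.12989628  0.15912398]
side scanner 2174 z 0.0763 505.8385009765625 171.63922119140625 267.5584411621094 179.4862518310547 76.43828582763672 [[0.399, 0.03], [0.599, 0.301]]
side stand 543 z 0.0722 557.1064453125 -148.72506713867188 83.71926879882812 81.62191772460938 68.83492279052734 [[0.51, -0.197], [0.602, -0.103]]
rod 252 [ 0.55245952 -0.1577035   0.13114639] [ 0.53952463 -0.16578849  0.09013727] [ 0.5720887  -0.1316296   0.15444557]
wrist scanner 26205 z 0.0806 497.41558837890625 117.6009750366211 147.5130615234375 179.17453002929688 76.25215148925781 [[0.406, 0.037], [0.594, 0.163]]
wrist stand 1523 z 0.0761 561.128173828125 -153.08192443847656 67.91754913330078 78.6925277709961 74.5072021484375 [[0.519, -0.188], [0.604, -0.13]]
rod 838 [ 0.56378745 -0.13544718  0.11599704] [ 0.54296945 -0.15068715  0.09000253] [ 0.57651345 -0.12878722  0.14544101]
```

View pics/hm.png

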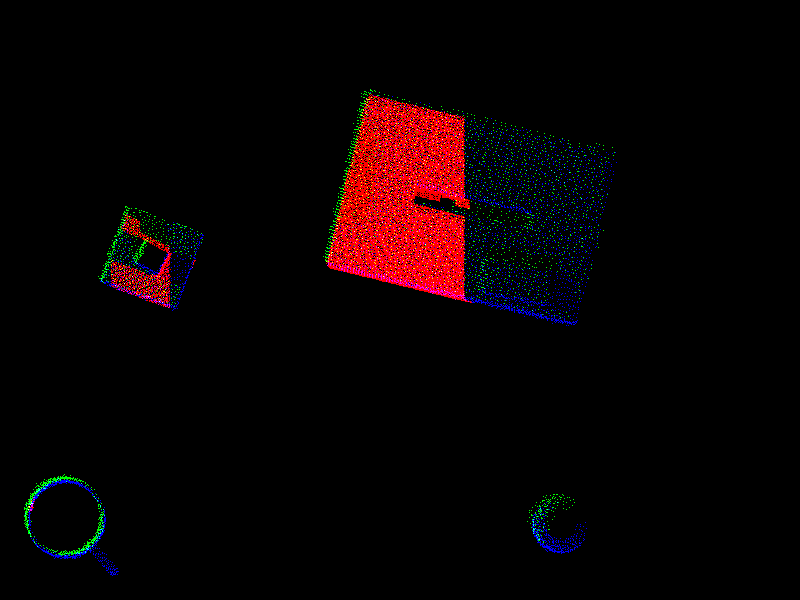

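arm_command([
  [[-0.2,-0.09,-0.08,0,0,0,-1],[-0.2,-0.09,-0.08,0,0,0,-1],[-0.2,-0.09,-0.08,0,0,0,-1],[-0.2,-0.09,-0.08,0,0,0,-1],[-0.2,-0.09,-0.08,0,0,0,-1],[-0.2,-0.09,-0.08,0,0,0,-1],[-0.2,-0.09,-0.08,0,0,0,-1]],
])

```text
time_s: 2.2
tool_pos: [0.5599, -0.2005, 0.303]
tool_rot: [179.9, -0.0, 89.9]
force: [0.3, 1.5, -0.2]
grip_width: 0.0868
```

Run:
```python
from h import *
c=cam('wrist');save(c,'wrist1.png');W=cloud(c);np.save('wrist1.npy',W)
o=get_obs();print(o['time_s'],o['tool_pos'],o['tool_rot'],o['qpos'])
P=W.reshape(-1,3);P=P[~np.isnan(P[:,0])]
def rect(zl,zh,b):
    s=(P[:,2]>zl)&(P[:,2]<zh)&(P[:,0]>b[0])&(P[:,0]<b[1])&(P[:,1]>b[2])&(P[:,1]<b[3])
    Q=P[s];print(len(Q),np.median(Q[:,2]),cv2.minAreaRect(Q[:,:2].astype(np.float32)*1000))
rect(.066,.085,(.48,.65,-.25,-.06))
rect(.145,.165,(.48,.65,-.25,-.06))
```

```text
2.25 [ 0.56032669 -0.19888926  0.3023412 ] [ 1.79988179e+02 -5.95627284e-02  9.00560364e+01] [14.64454272 10.08884273  2.76374497 84.29599614 -0.54591147 85.6334072
 17.46327221]
3422 0.07572263090390396 ((560.0160522460938, -147.78997802734375), (79.97034454345703, 80.08890533447266), 69.76160430908203)
729 0.15556907331333136 ((559.5641479492188, -147.54568481445312), (27.22995948791504, 27.355876922607422), 61.994380950927734)
```

View pics/wrist1.png

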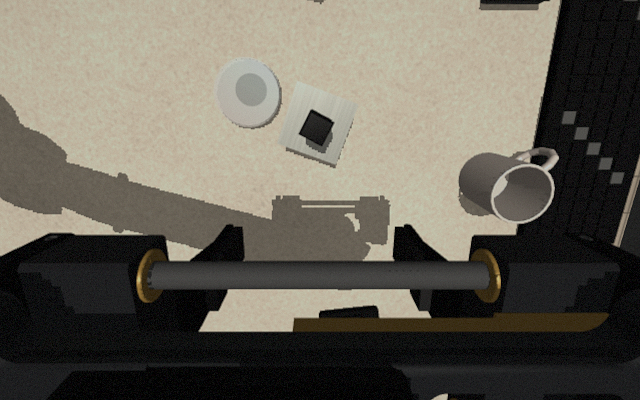

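arm_command([
  [[0.052,0,0.06,0,0,-62,-1],[0.052,0,0.06,0,0,-62,-1],[0.052,0,0.06,0,0,-62,-1],[0.052,0,0.06,0,0,-62,-1],[0.052,0,0.06,0,0,-62,-1],[0.052,0,0.1,0,0,-62,-1],[0.052,0,0.1,0,0,-62,-1],[0.052,0,0.1,0,0,-62,-1],[0.052,0,0.1,0,0,-62,-1]],
])

```text
time_s: 3.15
tool_pos: [0.5602, -0.1455, 0.2014]
tool_rot: [180.0, -0.1, 152.2]
force: [0.2, 0.6, 0.9]
grip_width: 0.0872
```

Run:
```python
from h import *
c=cam('wrist');save(c,'wrist2.png')
for i in range(3):
    o=get_obs();print(o['time_s'],o['tool_pos'],o['tool_rot'],o['qpos'])
```

```text
3.2 [ 0.56029548 -0.14593255  0.20183379] [ 1.79977883e+02 -7.40598484e-02  1.52122437e+02] [15.65632036 10.58545518 -4.1482994  95.123402    0.7469659  74.38439432
 73.49888041]
3.2 [ 0.56029548 -0.14593255  0.20183379] [ 1.79977883e+02 -7.40598484e-02  1.52122437e+02] [15.65632036 10.58545518 -4.1482994  95.123402    0.7469659  74.38439432
 73.49888041]
3.2 [ 0.56029548 -0.14593255  0.20183379] [ 1.79977883e+02 -7.40598484e-02  1.52122437e+02] [15.65632036 10.58545518 -4.1482994  95.123402    0.7469659  74.38439432
 73.49888041]
```

View pics/wrist2.png

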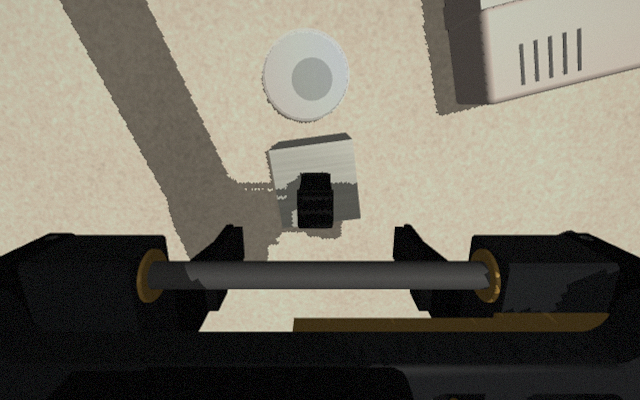

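arm_command([
  [[0,0,0.05,0,0,0,-1],[0,0,0.09,0,0,0,-1],[0,0,0.102,0,0,0,-1],[0,0,0.102,0,0,0,-1],[0,0,0.102,0,0,0,1],[0,0,0.102,0,0,0,1],[0,0,0.102,0,0,0,1],[0,0,0.102,0,0,0,1],[0,0,0.102,0,0,0,1],[0,0,0.102,0,0,0,1]],
], newtons=40)

```text
time_s: 4.2
tool_pos: [0.5601, -0.1481, 0.1009]
tool_rot: [180.0, 0.0, 152.0]
force: [0.5, 0.0, -1.1]
grip_width: 0.047
```

arm_command([
  [[0,0,0,0,0,0,1],[0,0,0,0,0,0,1],[0,0,0,0,0,0,1],[0,0,0,0,0,0,1],[0,0,0,0,0,0,1],[0,0,0,0,0,0,1],[0,0,0,0,0,0,1]],
])

```text
time_s: 4.9
tool_pos: [0.56, -0.1481, 0.1005]
tool_rot: [-180.0, -0.0, 152.0]
force: [0.2, -0.2, -0.6]
grip_width: 0.0257
```

arm_command([
  [[0,0,-0.03,0,0,0,1],[0,0,-0.07,0,0,0,1],[0,0,-0.12,0,0,0,1],[0,0,-0.12,0,0,0,1],[0.02,0.035,-0.12,0,0,-3,1],[0.04,0.075,-0.12,0,0,-6,1],[0.065,0.115,-0.12,0,0,-9,1],[0.085,0.155,-0.12,0,0,-12,1],[0.108,0.195,-0.12,0,0,-14.4,1],[0.13,0.235,-0.12,0,0,-14.4,1]],
])

```text
time_s: 5.9
tool_pos: [0.555, 0.1222, 0.2202]
tool_rot: [-180.0, -0.0, 166.4]
force: [0.1, 0.1, -1.5]
grip_width: 0.0261
```

arm_command([
  [[0.015,0.045,0,0,0,0,1],[0.015,0.045,0,0,0,0,1],[0.015,0.045,0,0,0,0,1],[0.015,0.045,0,0,0,0,1]],
])

```text
time_s: 6.3
tool_pos: [0.5517, 0.1662, 0.2201]
tool_rot: [-179.9, -0.0, 166.3]
force: [-0.2, -0.4, -2.1]
grip_width: 0.026
```

Run:
```python
from h import *
o=get_obs();print(o['time_s'],o['tool_pos'],o['tool_rot'],o['force'],o['qpos'],o['grip_width'])
for n in ['wrist','side','scene']:
    c=cam(n);save(c,n+'3.png');W=cloud(c);np.save(n+'3.npy',W);print(n,c['origin'],c['attitude'])
    P=W.reshape(-1,3);P=P[~np.isnan(P[:,0])]
    s=(P[:,2]>.07)&(P[:,2]<.09)&(P[:,0]>.38)&(P[:,0]<.64)&(P[:,1]>.02)&(P[:,1]<.33)
    Q=P[s];print(len(Q),np.median(Q[:,2]),cv2.minAreaRect(Q[:,:2].astype(np.float32)*1000))
    for t in ['groove_mid','rod_tip','rod_mid']:
        print(t,[(np.round(d['position']),round(d['conf'],2)) for d in search_frame(t,n)[:2]])
```

```text
6.3 [0.55174051 0.16620598 0.22005751] [-1.79929012e+02 -8.42072730e-03  1.66306809e+02] [-0.20145893 -0.42719978 -2.08570852] [ -3.39569873  10.45232802 -18.16710724  93.62739881   3.38969855
  76.50110917  54.23128118] 0.02595795878432279
wrist [0.47870278 0.1840536  0.38309404] [1.63784312e+02 1.40913816e-01 7.62556114e+01]
42801 0.08067498486198998 ((508.8550720214844, 172.7773895263672), (260.5328674316406, 180.75367736816406), 76.54532623291016)
groove_mid [(array([302., 116.]), 0.6), (array([316., 253.]), 0.37)]
rod_tip [(array([318., 251.]), 0.79)]
rod_mid [(array([317., 252.]), 0.79)]
side [ 0.16875463 -0.88910073  0.71037464] [-121.94978277   -0.54075422  -20.87379412]
2068 0.07641604275543534 ((506.3014831542969, 172.49703979492188), (267.89324951171875, 178.9593505859375), 76.34828186035156)
groove_mid [(array([291., 199.]), 0.94)]
rod_tip [(array([308., 173.]), 0.18)]
rod_mid []
scene [ 1.29703016 -0.04286468  0.8490561 ] [-133.97861187    1.16091603   85.53787351]
3510 0.08108280339349022 ((508.0393371582031, 171.86221313476562), (260.58270263671875, 186.5958709716797), 76.4699935913086)
groove_mid [(array([373., 206.]), 0.9)]
rod_tip [(array([402., 211.]), 0.41)]
rod_mid [(array([384., 165.]), 0.69)]
```

View pics/wrist3.png

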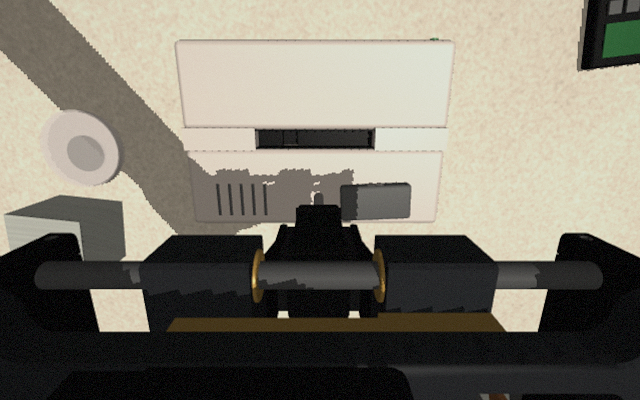

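View pics/side3.png

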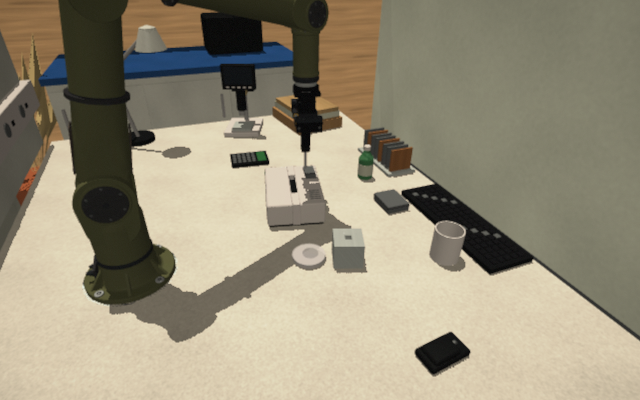

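Run:
```python
import cv2,numpy as np
i=cv2.imread('pics/wrist3.png');z=i[120:158,246:386]
z=np.clip(z.astype(float)*3,0,255).astype(np.uint8)
cv2.imwrite('pics/z.png',cv2.resize(z,None,fx=5,fy=5,interpolation=cv2.INTER_NEAREST))
W=np.load('wrist3.npy')
for r in (132,136,140,144,147): print(r,np.round(W[r,252:380:4,2]*1000).tolist())
# groove rect on top plane
g=i.max(axis=2);
m=np.zeros_like(g);m[122:155,240:390]=(g[122:155,240:390]<75)*255
n,l,s,c=cv2.connectedComponentsWithStats(m);k=1+s[1:,4].argmax();print(s[k],c[k])
from scipy.spatial.transform import Rotation as R
o=np.array([0.47870278,0.1840536,0.38309404]);A=R.from_euler('xyz',[163.784312,0.140913816,76.2556114],degrees=True).as_matrix()
def ray(u,v,z):
    d=A@np.array([(u-318.19)/304.98,(v-192.918)/304.98,1]);return o+d*(z-o[2])/d[2]
x,y,w,h=s[k][:4]
for u,v in [(x-.5,y-.5),(x+w-.5,y-.5),(x+w-.5,y+h-.5),(x-.5,y+h-.5)]: print(ray(u,v,.0805).round(4))
print(ray(301,116,.08))
```

```text
132 [80.0, 73.0, 64.0, 63.0, 63.0, 63.0, 62.0, 63.0, 54.0, 53.0, 52.0, 52.0, 62.0, 63.0, 63.0, 63.0, 63.0, 63.0, 62.0, 63.0, 63.0, 63.0, 63.0, 63.0, 64.0, 63.0, 64.0, 62.0, 62.0, 63.0, 62.0, 81.0]
136 [82.0, 75.0, 63.0, 62.0, 63.0, 62.0, 64.0, 63.0, 54.0, 53.0, 55.0, 52.0, 64.0, 63.0, 63.0, 63.0, 65.0, 62.0, 63.0, 63.0, 63.0, 63.0, 62.0, 63.0, 62.0, 63.0, 62.0, 64.0, 61.0, 62.0, 64.0, 80.0]
140 [79.0, 76.0, 62.0, 63.0, 65.0, 63.0, 63.0, 62.0, 53.0, 53.0, 52.0, 53.0, 62.0, 64.0, 63.0, 64.0, 64.0, 62.0, 64.0, 63.0, 63.0, 61.0, 64.0, 62.0, 63.0, 63.0, 63.0, 63.0, 61.0, 63.0, 63.0, 80.0]
144 [81.0, 76.0, 64.0, 63.0, 63.0, 63.0, 63.0, 63.0, 51.0, 51.0, 49.0, 50.0, 63.0, 62.0, 63.0, 63.0, 63.0, 63.0, 65.0, 62.0, 62.0, 63.0, 63.0, 62.0, 63.0, 63.0, 63.0, 63.0, 63.0, 63.0, 65.0, 80.0]
147 [81.0, 79.0, 80.0, 80.0, 81.0, 80.0, 80.0, 79.0, 80.0, 79.0, 79.0, 78.0, 80.0, 81.0, 79.0, 80.0, 81.0, 80.0, 80.0, 80.0, 79.0, 80.0, 79.0, 80.0, 79.0, 80.0, 80.0, 80.0, 80.0, 77.0, 79.0, 80.0]
[ 255  129  120   20 2208] [315.1259058  138.86277174]
[0.4858 0.1177 0.0805]
[0.5136 0.2312 0.0805]
[0.5327 0.2275 0.0805]
[0.5045 0.112  0.0805]
[0.48518086 0.16463495 0.08      ]
```

View pics/z.png

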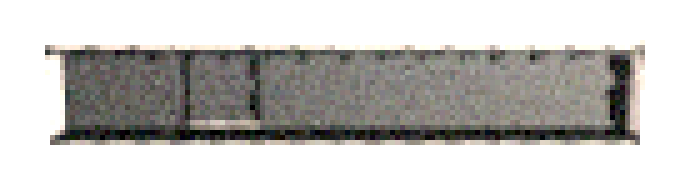

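Run:
```python
import numpy as np,cv2
from scipy.spatial.transform import Rotation as R
W=np.load('wrist3.npy')
H=W[131:146,276:306];z=H[...,2]
m=z<.057
print(m.sum(),H[m].mean(0),)
cols=np.arange(276,306)[m.sum(0)>8];print(cols)
o=np.array([0.47870278,0.1840536,0.38309404]);A=R.from_euler('xyz',[163.784312,0.140913816,76.2556114],degrees=True).as_matrix()
def ray(u,v,z):
    d=A@np.array([(u-318.19)/304.98,(v-192.918)/304.98,1]);return o+d*(z-o[2])/d[2]
for u in (283,290.4,297.8): print(ray(u,138,.0625))
def proj(p):
    q=A.T@(np.array(p)-o);return 304.98*q[:2]/q[2]+[318.19,192.918]
print('tip exp px',proj([.5517,.1662,.1346]),proj([.5517,.1662,.1]))
T=W[185:210,305:332];
for r in range(188,206,2): print(r,np.round(W[r,310:328,2]*1000))
i=cv2.imread('pics/wrist3.png');cv2.imwrite('pics/t.png',cv2.resize(i[180:260,280:360],None,fx=6,fy=6))
```

```text
199 [0.50457347 0.14616857 0.05271846]
[284 285 286 287 288 289 290 291 292 293 294 295 296 297]
[0.50259843 0.13970004 0.0625    ]
[0.5044264 0.1471819 0.0625   ]
[0.50625416 0.15466287 0.0625    ]
tip exp px [318.90928873 196.1681227 ] [318.91630745 185.73583802]
188 [80. 82. 82. 81. 82. 81. 80. 81. 81. 81. 80. 82. 81. 81. 80. 80. 79. 80.]
190 [81. 81. 80. 80. 81. 80. 82. 81. 81. 81. 79. 81. 81. 80. 81. 81. 81. 81.]
192 [ 82.  81.  81.  81.  81.  81. 137. 138. 139. 138. 138.  80.  81.  82.
  80.  81.  80.  81.]
194 [ 82.  80.  81.  80.  81. 141. 144. 144. 144. 145. 144. 142. 141.  80.
  80.  81.  81.  81.]
196 [ 80.  81.  81.  81. 141. 146. 150. 150. 152. 150. 150. 149. 146. 140.
  82.  81.  81.  81.]
198 [ 81.  81.  80.  81. 150. 152. 155. 157. 157. 156. 155. 155. 150. 147.
  81.  80.  81.  82.]
200 [ 80.  81.  81.  80. 156. 159. 161. 160. 161. 162. 160. 160. 157. 151.
  81.  81.  82.  81.]
202 [ 81.  79.  80.  81. 161. 164. 165. 166. 166. 167. 164. 165. 162. 158.
  81.  81.  81.  80.]
204 [198. 198. 198. 198. 198. 199. 197. 198. 198. 198. 197. 199. 199. 198.
 198. 199. 198. 197.]
```

View pics/t.png

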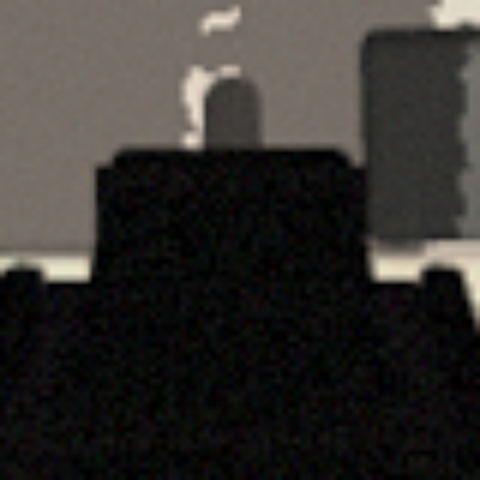

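arm_command([
  [[0.02,-0.007,0,0,0,0,1],[0.0414,-0.0133,0,0,0,0,1],[0.0414,-0.0133,0.02,0,0,0,1],[0.0414,-0.0133,0.03,0,0,0,1],[0.0414,-0.0133,0.03,0,0,0,1],[0.0414,-0.0133,0.03,0,0,0,1]],
])

```text
time_s: 7.5
tool_pos: [0.5085, 0.1645, 0.1906]
tool_rot: [-180.0, -0.0, 166.4]
force: [0.5, -1.0, -1.1]
grip_width: 0.0261
```

Run:
```python
from h import *
for k in range(2):
    c=cam('wrist');o=get_obs();print(o['time_s'],o['tool_pos'],o['tool_rot'],o['force'])
save(c,'wrist4.png');np.save('wrist4.npy',cloud(c))
c=cam('scene');save(c,'scene4.png')
i=cv2.imread('pics/scene4.png')[140:250,300:450];cv2.imwrite('pics/s4.png',cv2.resize(i,None,fx=5,fy=5))
i=cv2.imread('pics/wrist4.png')[150:290,220:420];cv2.imwrite('pics/w4.png',cv2.resize(i,None,fx=4,fy=4))
```

```text
7.55 [0.50880521 0.16467325 0.19100242] [1.79974711e+02 2.73511060e-02 1.66390004e+02] [-0.1166393  -0.15034191 -2.05831368]
7.6 [0.50886628 0.16470931 0.19116115] [1.79967154e+02 4.34774665e-02 1.66388652e+02] [-0.08448504  0.81306579 -0.70262165]
```

View pics/s4.png

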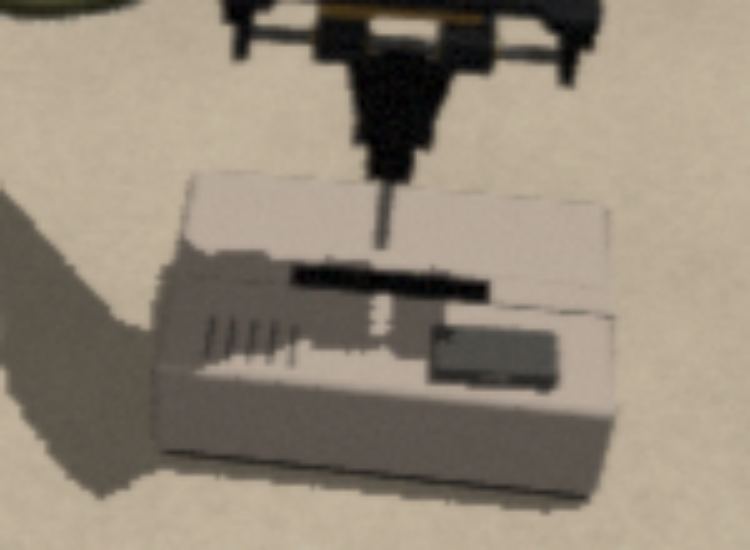

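View pics/w4.png

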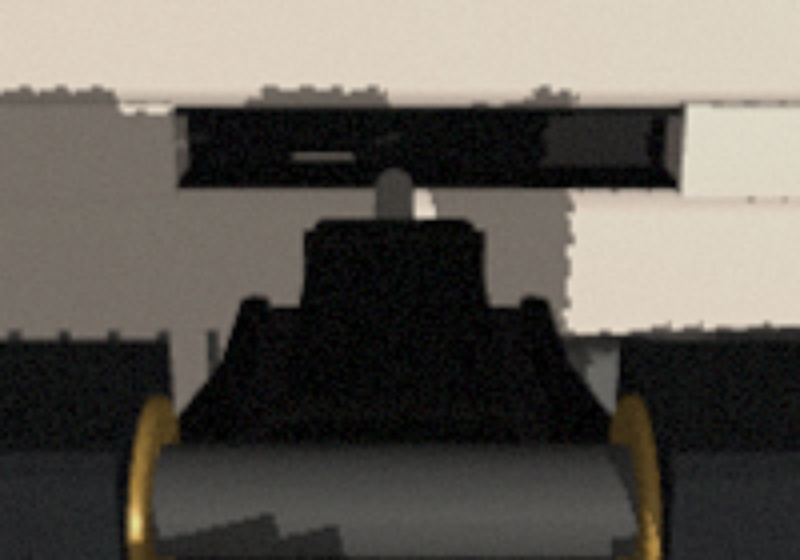

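arm_command([
  [[0,0,0.02,0,0,0,1],[0,0,0.028,0,0,0,1],[0,0,0.034,0,0,0,1],[0,0,0.038,0,0,0,1],[0,0,0.038,0,0,0,1]],
])

```text
time_s: 8.15
tool_pos: [0.5081, 0.1645, 0.1523]
tool_rot: [-180.0, -0.0, 166.4]
force: [0.0, 0.9, -2.0]
grip_width: 0.026
```

Run:
```python
from h import *
c=cam('wrist');o=get_obs();print(o['time_s'],o['tool_pos'],o['tool_rot'],o['force'])
save(c,'wrist5.png')
i=cv2.imread('pics/wrist5.png')[150:290,220:420];cv2.imwrite('pics/w5.png',cv2.resize(i,None,fx=4,fy=4))
```

```text
8.2 [0.50831516 0.16462414 0.15275951] [1.79995675e+02 1.14393636e-02 1.66400403e+02] [ 0.63816149  0.78150058 -1.84231052]
```

View pics/w5.png

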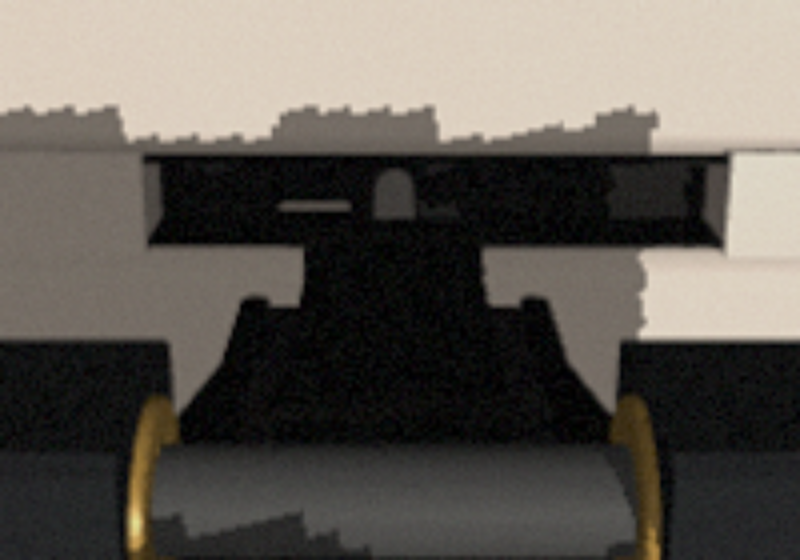

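arm_command([
  [[0,0,0.003,0,0,0,1],[0,0,0.005,0,0,0,1],[0,0,0.006,0,0,0,1],[0,0,0.0065,0,0,0,1],[0,0,0.0065,0,0,0,1]],
])

```text
time_s: 8.7
tool_pos: [0.5085, 0.1647, 0.1473]
tool_rot: [180.0, 0.1, 166.4]
force: [-1.4, -1.0, 5.0]
grip_width: 0.0258
```

arm_command([
  [[0,-0.003,0,0,0,0,1],[0,-0.006,0,0,0,0,1],[0,-0.009,0,0,0,0,1]],
])

```text
time_s: 9.0
tool_pos: [0.5072, 0.1572, 0.1473]
tool_rot: [179.8, 0.1, 166.4]
force: [1.3, 3.1, 6.2]
grip_width: 0.026
```

arm_command([
  [[0,-0.003,0,0,0,0,1],[0,-0.006,0,0,0,0,1],[0,-0.009,0,0,0,0,1],[0,-0.009,0,0,0,0,1]],
])

```text
time_s: 9.4
tool_pos: [0.503, 0.1452, 0.1449]
tool_rot: [-179.9, -0.1, 166.3]
force: [0.5, -0.6, -1.6]
grip_width: 0.0258
```

arm_command([
  [[0,0.0015,0.003,0,0,0,1],[0,0.0015,0.006,0,0,0,1],[0,0.0015,0.006,0,0,0,1]],
])

```text
time_s: 9.7
tool_pos: [0.5037, 0.1485, 0.1392]
tool_rot: [-180.0, -0.1, 166.4]
force: [0.5, 0.5, -1.9]
grip_width: 0.0255
```

arm_command([
  [[0,0,0.004,0,0,0,1],[0,0,0.008,0,0,0,1],[0,0,0.011,0,0,0,1],[0,0,0.0125,0,0,0,1],[0,0,0.0125,0,0,0,1],[0,0,0.0125,0,0,0,1]],
])

```text
time_s: 10.3
tool_pos: [0.5045, 0.1486, 0.1276]
tool_rot: [180.0, 0.0, 166.4]
force: [0.4, -0.2, 1.4]
grip_width: 0.0255
```

arm_command([
  [[0,0,0.001,0,0,0,1],[0,0,0.002,0,0,0,1],[0,0,0.0025,0,0,0,1],[0,0,0.0025,0,0,0,1]],
])

```text
time_s: 10.7
tool_pos: [0.5045, 0.1486, 0.1253]
tool_rot: [180.0, 0.0, 166.4]
force: [0.9, 0.4, 3.6]
grip_width: 0.0258
```

Run:
```python
from h import *
c=cam('side');save(c,'side6.png');o=get_obs();print(o['time_s'],o['tool_pos'],o['force'])
i=cv2.imread('pics/side6.png')[130:270,220:400];cv2.imwrite('pics/s6.png',cv2.resize(i,None,fx=4,fy=4))
```

```text
10.75 [0.50456013 0.14861788 0.12529337] [0.78267941 0.12237146 3.41571405]
```

View pics/s6.png

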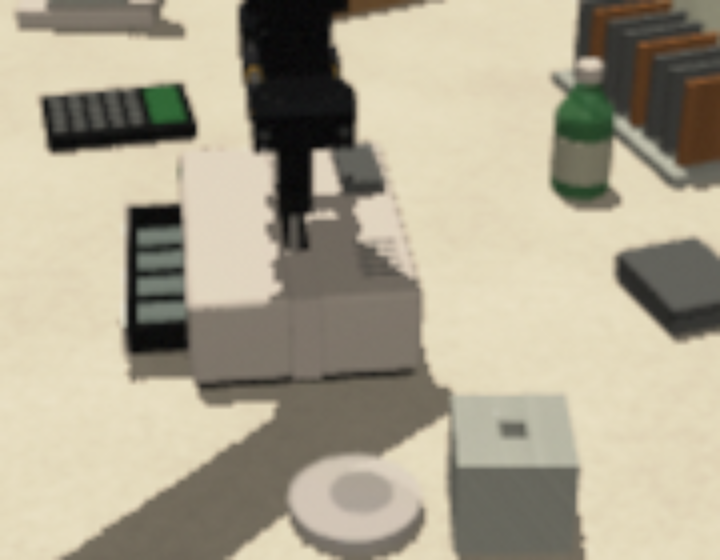

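arm_command([
  [[0,0,-0.02,0,0,0,1],[0,0,-0.055,0,0,0,1],[0,0,-0.095,0,0,0,1],[-0.01,-0.022,-0.095,0,0,1,1],[-0.03,-0.066,-0.095,0,0,4,1],[-0.05,-0.111,-0.095,0,0,8,1],[-0.07,-0.155,-0.095,0,0,12,1],[-0.09,-0.2,-0.095,0,0,14.4,1],[-0.11,-0.244,-0.095,0,0,14.4,1],[-0.12,-0.266,-0.095,0,0,14.4,1]],
])

```text
time_s: 11.75
tool_pos: [0.5572, -0.1442, 0.2187]
tool_rot: [-179.8, -0.1, 151.6]
force: [0.1, 0.4, -1.4]
grip_width: 0.0255
```

arm_command([
  [[-0.006,-0.0077,0,0,0,0,1],[-0.006,-0.0077,0.015,0,0,0,1],[-0.006,-0.0077,0.03,0,0,0,1],[-0.006,-0.0077,0.03,0,0,0,1],[-0.006,-0.0077,0.03,0,0,0,1]],
])

```text
time_s: 12.25
tool_pos: [0.5596, -0.1457, 0.189]
tool_rot: [-180.0, -0.1, 152.2]
force: [-0.3, 0.1, -1.0]
grip_width: 0.026
```

Run:
```python
from h import *
c=cam('wrist');o=get_obs();print(o['time_s'],o['tool_pos'],o['tool_rot'],o['force'])
save(c,'wrist7.png');W=cloud(c)
o_=np.array(c['origin']);A=Rm(c['attitude'])
def proj(p):
    q=A.T@(np.array(p)-o_);return 304.98*q[:2]/q[2]+[318.19,192.918]
t=np.array(o['tool_pos'])
print('tip exp',proj(t-[0,0,.0855]),'mouth',proj([.56,-.148,.075]))
for r in range(190,230,3): print(r,np.round(W[r,308:330,2]*1000))
a=cv2.imread('pics/wrist7.png')[150:290,240:400]
c=cam('side');save(c,'side7.png')
b=cv2.imread('pics/side7.png')[160:300,280:440]
cv2.imwrite('pics/w7.png',cv2.resize(np.hstack([a,b]),None,fx=2.5,fy=2.5,interpolation=cv2.INTER_CUBIC))
```

```text
12.3 [ 0.56011095 -0.14621109  0.18990722] [ 1.79988805e+02 -2.53293953e-02  1.52140766e+02] [-0.492327   -1.06362862 -0.78517424]
tip exp [318.12202532 197.43538324] mouth [316.43000951 189.08128163]
190 [69. 56. 47. 47. 47. 49. 49. 49. 50. 50. 50. 51. 52. 51. 54. 53. 53. 53.
 76. 77. 75. 76.]
193 [ 75.  61.  57.  59.  60.  60.  60. 106. 110. 111. 111. 111. 110. 110.
  63.  63.  64.  65.  65.  75.  76.  76.]
196 [ 75.  69.  69.  69.  70.  69. 112. 116. 118. 119. 120. 120. 119. 117.
 116. 108.  75.  74.  75.  76.  76.  76.]
199 [ 75.  76.  75.  75.  76.  76. 122. 125. 126. 126. 127. 127. 127. 127.
 124. 119.  75.  76.  76.  75.  76.  76.]
202 [ 76.  76.  76.  76.  76.  75. 129. 133. 134. 134. 136. 135. 135. 134.
 132. 129.  75.  75.  76.  76.  75.  76.]
205 [168. 169. 168. 169. 168. 169. 168. 169. 168. 169. 169. 170. 169. 169.
 169. 169. 169. 170. 168. 169. 170. 169.]
208 [178. 177. 178. 177. 177. 176. 177. 177. 177. 177. 176. 177. 177. 177.
 178. 177. 177. 177. 177. 178. 177. 176.]
211 [180. 181. 182. 181. 180. 181. 181. 180. 180. 181. 180. 181. 181. 180.
 180. 181. 180. 181. 180. 181. 180. 180.]
214 [186. 186. 185. 185. 186. 185. 186. 186. 185. 186. 187. 185. 184. 187.
 186. 186. 185. 186. 186. 186. 186. 186.]
217 [191. 190. 190. 190. 191. 190. 191. 190. 191. 190. 191. 192. 191. 192.
 190. 190. 190. 190. 191. 191. 192. 191.]
220 [195. 197. 195. 195. 195. 196. 195. 195. 197. 195. 196. 196. 196. 195.
 196. 195. 196. 196. 195. 194. 196. 195.]
223 [200. 199. 200. 199. 200. 199. 201. 198. 199. 200. 199. 200. 200. 199.
 199. 198. 200. 200. 200. 199. 200. 200.]
226 [203. 204. 204. 203. 204. 204. 205. 205. 205. 204. 203. 204. 204. 203.
 204. 204. 204. 204. 203. 204. 204. 204.]
229 [ nan 208. 207. 208. 207. 207. 207. 207. 207. 206. 208. 207. 208. 208.
 208. 207. 208. 208. 208. 207. 207. 207.]
```

View pics/w7.png

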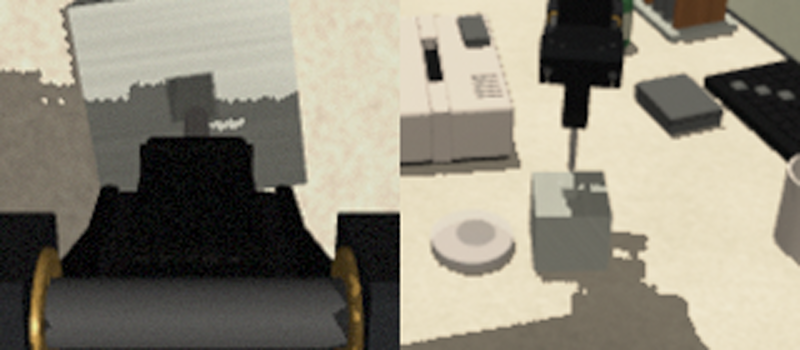

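arm_command([
  [[0,-0.001,0.015,0,0,0,1],[0,-0.001,0.027,0,0,0,1],[0,-0.001,0.037,0,0,0,1],[0,-0.001,0.045,0,0,0,1],[0,-0.001,0.045,0,0,0,1]],
])

```text
time_s: 12.85
tool_pos: [0.5585, -0.1485, 0.1431]
tool_rot: [-180.0, -0.2, 152.0]
force: [-0.9, -0.0, -1.3]
grip_width: 0.0258
```

arm_command([
  [[-0.001,0,0.015,0,0,0,1],[-0.001,0,0.03,0,0,0,1],[-0.001,0,0.038,0,0,0,1],[-0.001,0,0.042,0,0,0,1],[-0.001,0,0.042,0,0,0,1],[-0.001,0,0.042,0,0,0,1]],
])

```text
time_s: 13.45
tool_pos: [0.5609, -0.1493, 0.1034]
tool_rot: [180.0, 0.0, 152.0]
force: [1.2, -0.0, -0.1]
grip_width: 0.026
```

arm_command([
  [[0,0.001,0.001,0,0,0,1],[0,0.001,0.002,0,0,0,1],[0,0.001,0.003,0,0,0,1],[0,0.001,0.003,0,0,0,1]],
])

```text
time_s: 13.85
tool_pos: [0.5613, -0.1483, 0.1005]
tool_rot: [180.0, 0.0, 152.0]
force: [0.6, 0.5, 0.6]
grip_width: 0.0261
```

Seated (contact just beginning). Pressing a hair more, then opening.

arm_command([
  [[0,0,0.0005,0,0,0,1],[0,0,0.0005,0,0,0,0.3],[0,0,0.0005,0,0,0,-0.2],[0,0,0.0005,0,0,0,-1],[0,0,0.0005,0,0,0,-1],[0,0,0.0005,0,0,0,-1],[0,0,0.0005,0,0,0,-1],[0,0,0.0005,0,0,0,-1],[0,0,0.0005,0,0,0,-1],[0,0,0.0005,0,0,0,-1]],
])

```text
time_s: 14.85
tool_pos: [0.561, -0.1483, 0.0996]
tool_rot: [180.0, 0.0, 152.0]
force: [-0.0, 0.1, 0.6]
grip_width: 0.0838
```

arm_command([
  [[0,0,0,0,0,0,-1],[0,0,0,0,0,0,-1],[0,0,-0.03,0,0,0,-1],[0,0,-0.07,0,0,0,-1],[0,0,-0.12,0,0,0,-1],[-0.02,0,-0.17,0,0,0,-1],[-0.05,0,-0.2,0,0,0,-1],[-0.05,0,-0.2,0,0,0,-1],[-0.05,0,-0.2,0,0,0,-1]],
])

```text
time_s: 15.75
tool_pos: [0.6055, -0.172, 0.2998]
tool_rot: [180.0, 0.0, 152.0]
force: [-0.8, 0.7, -0.7]
grip_width: 0.087
```

Run:
```python
from h import *
o=get_obs();print(o['time_s'],o['tool_pos'],o['force'],o['grip_width'])
c=cam('wrist');save(c,'wrist9.png');W=cloud(c)
P=W.reshape(-1,3);P=P[~np.isnan(P[:,0])]
for zl,zh in [(.066,.085),(.145,.165)]:
    s=(P[:,2]>zl)&(P[:,2]<zh)&(P[:,0]>.48)&(P[:,0]<.65)&(P[:,1]>-.25)&(P[:,1]<-.06)
    Q=P[s];print(len(Q),np.median(Q[:,2]),cv2.minAreaRect(Q[:,:2].astype(np.float32)*1000))
for n in ['side','scene']:
    c=cam(n);save(c,n+'9.png')
    W=cloud(c);W0=np.load(n+'0.npy')
    for t in ['calculator','dish','lens_case','mouse','tray_front']:
        for d in search_frame(t,n)[:1]:
            p=d['position'];print(n,t,np.round(p),round(d['conf'],2),np.round(W[int(p[1]),int(p[0])],3))
a=cv2.imread('pics/side9.png')[110:310,200:420];b=cv2.resize(cv2.imread('pics/wrist9.png'),(320,200))
cv2.imwrite('pics/f.png',cv2.resize(np.hstack([a,b]),None,fx=1.45,fy=1.45))
```

```text
15.75 [ 0.60552695 -0.17199263  0.29982419] [-0.75447055  0.66456748 -0.71072107] 0.08698555711735413
3458 0.07573335078946475 ((559.4430541992188, -147.74038696289062), (80.1456527709961, 80.09770965576172), 69.89120483398438)
746 0.1555455158806145 ((560.4511108398438, -147.7274627685547), (27.42087173461914, 27.096969604492188), 62.63855743408203)
side calculator [245. 161.] 0.95 [0.42  0.513 0.015]
side dish [310. 255.] 0.72 [ 0.461 -0.118  0.015]
side lens_case [245. 163.] 0.35 [0.419 0.514 0.01 ]
side mouse [438. 353.] 0.85 [ 0.594 -0.506  0.026]
side tray_front [256. 200.] 0.63 [0.386 0.189 0.028]
scene calculator [489. 192.] 0.66 [0.464 0.543 0.021]
scene dish [288. 207.] 0.61 [ 0.459 -0.101  0.016]
scene lens_case [401. 209.] 0.66 [0.58  0.221 0.094]
scene mouse [147. 257.] 0.63 [ 0.632 -0.49   0.029]
scene tray_front [381. 176.] 0.7 [0.372 0.209 0.044]
```

View pics/f.png

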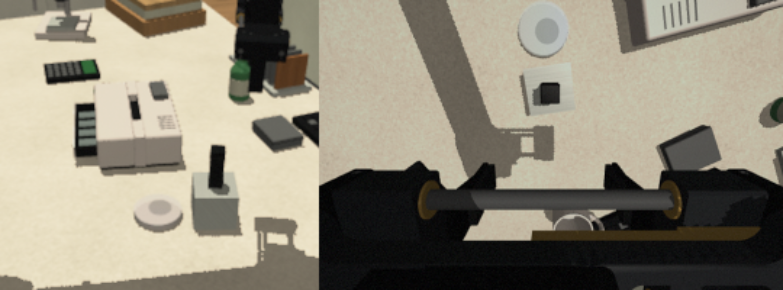

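```bash
python3 -c "
from cell import *
print(sign_off())"
```

```text
the job is handed in; nothing more can be done
None
```

The tray is open and the rod is back in its stand. I handed the job in at about 16 s of the 58 s allowed.

- **Finding the hole:** the wrist camera's depth image showed the hole about 26 mm from the groove's middle. I set the rod's tip on the groove floor about 18 mm beside it, then slid along with light pressure. At the hole the contact force of about 6 N vanished and the rod dropped.
- **Releasing the tray:** I pushed the rod down about 20 mm more, to roughly the latch's stop, against about 5 N. The side camera then showed the tray out.
- **Putting the rod back:** the rod is within about 1 mm of the hole's axis. Its top is at the same height as at the start (0.1555 m), so the handle is resting on the block.
- **Last checks:** the gripper is open and clear of everything, and the tray is still out in the pictures. Nothing was bumped, and the calculator, dish, lens case and mouse are where they were, within the detectors' scatter of 1–2 cm.

No check failed. One detection was wrong: the side camera reported the lens case, at low confidence, on the calculator, while the scene camera showed it unmoved. I could not read the latch after release, so its return rests on its spring and the rod being out.

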